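Load a sample cell and crank the cam clamp into its dwell

TASK

Stand the sample cell with the red plugs in the white saddle of the cam clamp, set it down gently and let go of it. Then take the crank by its knob and turn it until the roller follower rests in the flat dwell of the cam, so that the cell stays pressed against the measuring port at full spring force once you let go. Do not let the crank run away under the spring, and leave the other cells and the things on the bench where they are.

Things in the scene. Friction and masses are not known exactly. Their poses are not given: they have to be found in the camera images.
- cell_red_center (a point): Centre of an upright aluminium sample cell, 46 wide (x) x 24 thick (y, through its round windows) x 60 mm high, with two red plugs on top, 10 mm high; alike after a half turn. The cell to load, 0.14 to 0.24 kg. One of three in a row on the grey tray (floor 5 mm up), 65 mm apart along y in any order. Grip it across the 46 mm, above mid-height.
- cell_white_center (a point): Centre of an upright aluminium sample cell, 46 wide (x) x 24 thick (y, through its round windows) x 60 mm high, with two white plugs on top, 10 mm high; alike after a half turn. Leave it on the tray.
- cell_blue_center (a point): Centre of an upright aluminium sample cell, 46 wide (x) x 24 thick (y, through its round windows) x 60 mm high, with two blue plugs on top, 10 mm high; alike after a half turn. Leave it on the tray.
- saddle_floor (a point): Middle of the white saddle's floor, 20 mm above the bench: the cell's underside centre goes here, its x along this x. y points to the port, z up. Side cheeks 51 mm apart, 8 mm high, flared out above that to 60 mm apart at 16 mm. Along y there are 32 mm between the retracted pusher plate and the port face for the 24 mm cell.
- port: Measuring port, a steel snout 48 mm across. Origin at the centre of its face, 48 mm above the bench; its y axis, like the saddle's, points into the instrument. The pusher presses the cell on to this face.
- rig: Base plate of the clamp, 150 x 370 x 10 mm, origin under its centre; its y points to the port. On it, in line: camshaft with plate cam and crank, roller follower in a guide block, spring pack, pusher, saddle, port. The cam lifts the follower 14 mm over 1.65 rad, then comes its dwell, 0.56 rad long, painted yellow on the cam's rim; past it the cam falls away likewise.
- crank (a joint): Crank angle in rad, growing clockwise seen from above; may turn on freely. The dwell's middle lies 1.8 to 4.4 rad clockwise of the start: the cam's angle to the crank differs each time. On the slope, once the cell is on the port, the spring turns the crank back with some 5 N at the knob; this fades to under 1 N in the dwell and turns round beyond. Let go on a slope, the crank springs away.
- crank_axis (a point): Point on the upright axis of crank and camshaft, 124 mm above the bench, level with the middle of the knob. It turns with the crank.
- crank_grip (a point): Centre of the crank's upright black knob, 22 mm across, from 98 to 150 mm above the bench, 60 mm from the axis; the crank arm below it ends 96 mm above the bench. The knob spins freely on its pin, so it can be pinched from above and led round in a circle without turning the hand.
- screwdriver: Bystander, leave alone: screwdriver with a red handle, 170 mm long, lying along its x; origin under its middle.
- reagent: Bystander, leave alone: amber bottle, 54 mm across, 95 mm high; origin under its centre.
- vial_jar: Bystander, leave alone: white jar, 48 mm across, 50 mm high; origin under its centre.
- mouse: Bystander, leave alone: black computer mouse, 105 x 60 mm, 31 mm high; origin under its centre.
- wrench: Bystander, leave alone: wrench, 140 mm long, lying along its x; origin under its middle.
Things that resemble listed ones, but are neither listed nor needed, are in the scene too. Leave any purple or turquoise look-alike of the part that bears cell_red_center alone.

How it is judged:
On the way:
1. the red-plugged cell stands upright in the saddle between its cheeks, on its floor, let go (x of cell_red_center in the frame of saddle_floor between -0.005 and 0.005 m and y of cell_red_center in the frame of saddle_floor between -0.008 and 0.008 m and z of cell_red_center in the frame of saddle_floor below 0.0325 m and angle between cell_red_center's own z axis and vertical below 0.06 rad and contact force between the fingers and cell_red below 0.1 N), for 0.2 s.
At the end, for the whole second after the job is handed in: The red-plugged cell stands upright on the saddle's floor between the cheeks and is pressed on the port with more than 25 N (full spring force, follower in the dwell); the crank is at rest (contact force between cell_red and port above 25 N and x of cell_red_center in the frame of saddle_floor between -0.005 and 0.005 m and z of cell_red_center in the frame of saddle_floor below 0.0335 m and angle between cell_red_center's own z axis and vertical below 0.06 rad and velocity of joint crank between -0.05 and 0.05 rad/s); the robot touches nothing.
It fails at once if the crank runs away or kicks back (faster than 5 rad/s) (velocity of joint crank above 5 rad/s or velocity of joint crank below -5 rad/s).
It fails at once if the cell is rammed down into the saddle with more than 60 N (contact force between cell_red and saddle above 60 N).
It fails at once if the cell is knocked or forced against the port with more than 45 N (contact force between cell_red and port above 45 N).
It fails at once if another cell or a thing on the bench is moved by more than 20 mm (distance of any of cell_white_center, cell_blue_center, screwdriver, reagent, vial_jar, mouse, wrench from where it was at the start of the episode above 0.02 m).
It also fails if it takes over 72 s, if anything falls off the work surface, if the arm or the gripper's body presses on something with over 40 N, if the wrist force passes 120 N, or if a joint passes its speed limit or range.

ROBOT

A 6-joint arm with a two-finger parallel gripper is mounted at the origin on the work surface. World frame = base frame: x ahead of the robot, y to its left, z up, the work surface at z = 0. Lengths are in m, angles in rad, forces in N, time in s.
With the tool pointing down it reaches from about 0.225 to 0.875 m from the base axis. Payload 3.4 kg.
Tool frame: the origin (TCP) lies between the finger pads; the fingertips stand 14 mm ahead of it and the grasp point (between the pads) lies 5 mm behind it; z points along the fingers, y is the direction in which the jaws open and shut (so a half turn about z gives the same grasp; the last joint's range is limited). The gripper opens to 85 mm and grips with 20 to 120 N. Pads are 22 mm wide; open, the fingers measure 114 mm over their backs; the gripper's body (76 mm by 85 mm) begins 54 mm behind the grasp point. The pads swing forward as they close: fully open they stand 13 mm farther back than shut.
Start: joints at [1.218, 0.276, 1.505, -0, 1.361, -0.121], TCP at [0.132, 0.56, 0.245] pointing down, gripper open.
Joint ranges: [-2.89, 2.89], [-0.75, 2.08], [0.22, 2.7], [-1.18, 4.32], [0.11, 2.71], [-2.7, 2.7]. Speed limits (rad/s): [2.57, 2.57, 3.14, 3.14, 3.14, 3.14].

INTERFACE

Orientations are given as a unit quaternion [w, x, y, z].
In Python, from rig import manip, get_image, job gives the robot as it stands. The module is installed in compiled form; this text tells all that it offers.
- The arm moves only by the tool step_arm, never from a script. Its argument "moves" is one flat list of numbers, 5 for each row, row after row: the shift along the tool's x, y, z as a fraction of full scale, then the turn about the tool's z as a fraction of full scale, then the gripper's target within -1 to 1 (shut at 1, half-way at 0, fully open at -1). In form: [dx, dy, dz, twist, hand, dx, dy, dz, twist, hand, ...]. A call has 1 to 5 rows; each row is the pose to reach, as a shift and turn from the pose commanded when the call began, along the tool's axes at that moment, turning the shorter way round; what a row does not reach only later rows make up. Full scale, the value 1, is 500 mm for a shift and pi rad for a turn. A row lasts 1/10 s, in which the tool goes at most 50 mm and 8.59 degrees, less where a joint would pass 70% of its speed; a pose out of reach is approached as far as the arm can. A call with a number of a shift or a turn outside -1 to 1 is refused whole. A call with a gripper value outside its range is refused whole. The fingers move at their own pace and stop on an object; "force" is the grip in N (left out, the last holds). Time passes only in rows, so rows that repeat a pose let the fingers close. It gives the time, the measured TCP pose, the force and the opening at its end, in the units of the state.
- manip.get_state(): the state, without advancing time (a new reading comes with each control period).
- get_image(name): name is "side" or "top" or "wrist"; returns a dict with "frame" (384x512x3 uint8, blue, green, red), "fx", "fy", "cx", "cy" (pixels), "rvec" (rotation vector, rad) and "tvec" (3), from world to camera coordinates, as OpenCV has them; the wrist camera has in their place "T_tool_cam" (4x4, takes a point from camera to tool coordinates, whose origin is the TCP and whose axes are the flange's). Camera axes: x right, y down, z forward; pixel columns grow to the right and rows downward; lengths in m; the calibration is good to about 2 mm. A picture is of the moment at which its call begins: read the wrist's pose just before it. There is no depth.
- job.sign_off(): hands the job in, once; it reports no verdict.
The state is a dict: "clock": time; "qpos": joint angles; "qd": joint speeds; "effort": joint torques, N m; "position": TCP position; "ee_rot": TCP orientation; "contact_force": force on the tool from outside, world axes, zero at the start; "moment": the same for the moment, N m; "width": finger opening in m.
Only numpy, scipy, OpenCV 4.12 (cv2) and the standard library are available. Lean on these libraries where they do the work, as an engineer would, in place of code of your own. Each camera call takes 0.05 s, during which the arm holds its last target. There are 200 camera calls.

## Working session

There is one attempt and no reset: what is moved stays moved. The work goes in short steps, Python scripts to look and compute and a tool call to move; the robot and the scene stay as the last step left them, time stands still between calls to the robot, and variables do not carry over. Pictures are saved under pics/ and viewed, about 8 in all and at most 12, crops included, and the job is handed in when it is done.

Besides the shell and the picture viewer there is one more tool, called after "Request:" in YAML: its name, and indented under it one key for each argument. step_arm: Moves the arm, as the interface text tells. Its arguments: {"type":"object","properties":{"moves":{"type":"array","items":{"type":"number","minimum":-1,"maximum":1}},"force":{"type":"number"}},"required":["moves"]}

```bash
mkdir -p pics
cat > h.py <<'E'
import numpy as np, cv2
from rig import manip, get_image, job
from scipy.spatial.transform import Rotation as R
def cam(name):
    s=manip.get_state(); d=get_image(name)
    K=np.array([[d['fx'],0,d['cx']],[0,d['fy'],d['cy']],[0,0,1]])
    if name=='wrist':
        q=s['ee_rot']; T=np.eye(4); T[:3,:3]=R.from_quat([q[1],q[2],q[3],q[0]]).as_matrix(); T[:3,3]=s['position']
        M=np.linalg.inv(T@np.array(d['T_tool_cam']))
    else:
        M=np.eye(4); M[:3,:3]=cv2.Rodrigues(np.array(d['rvec'],float))[0]; M[:3,3]=np.ravel(d['tvec'])
    return d['frame'],K,M
def save(name,fn):
    f,K,M=cam(name); cv2.imwrite(f'pics/{fn}.png',f); np.savez(f'pics/{fn}.npz',K=K,M=M); return f,K,M
def load(fn):
    z=np.load(f'pics/{fn}.npz'); return cv2.imread(f'pics/{fn}.png'),z['K'],z['M']
def px(K,M,u,v,z):
    r=M[:3,:3].T@np.linalg.solve(K,[u,v,1]); c=-M[:3,:3].T@M[:3,3]
    return c+r*(z-c[2])/r[2]
def proj(K,M,P):
    p=K@(M[:3,:3]@np.array(P)+M[:3,3]); return p[:2]/p[2]
E
python3 - <<'E'
from h import *
a=save('top','t0')[0]; b=save('side','s0')[0]; save('wrist','w0')
print({k:np.round(v,3) for k,v in manip.get_state().items()})
cv2.imwrite('pics/t0b.png',cv2.resize(a,(800,600),interpolation=cv2.INTER_CUBIC))
E
```

```text
{'clock': np.float64(0.15), 'qpos': array([ 1.218,  0.276,  1.506, -0.   ,  1.361, -0.121]), 'qd': array([-0.001, -0.004, -0.003,  0.   ,  0.   ,  0.   ]), 'effort': array([ 3.0000e-03, -4.1714e+01, -2.4603e+01, -0.0000e+00,  8.0000e-03,
       -0.0000e+00]), 'position': array([0.132, 0.559, 0.245]), 'ee_rot': array([-0.   ,  0.116,  0.993, -0.001]), 'contact_force': array([ 0.05 , -0.231,  0.817]), 'moment': array([-0.043, -0.003,  0.009]), 'width': np.float64(0.086)}
```

View pics/t0b.png

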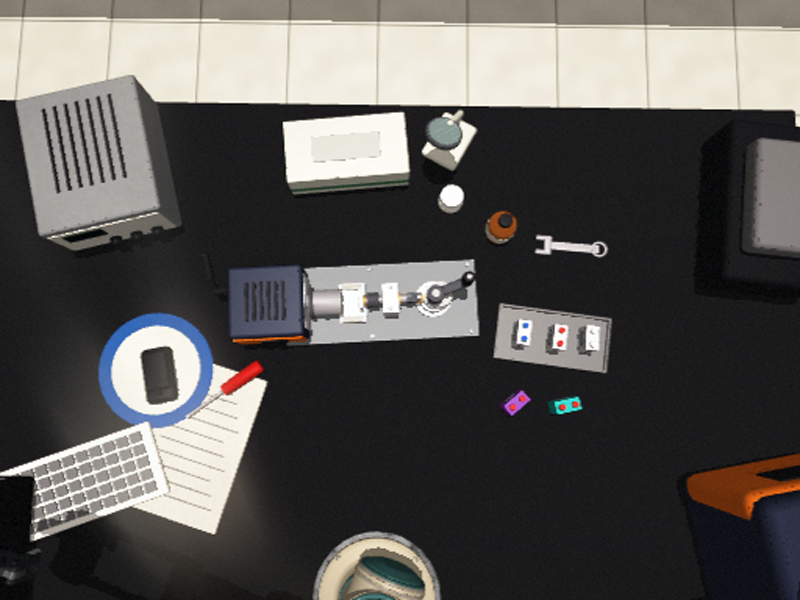

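View pics/s0.png

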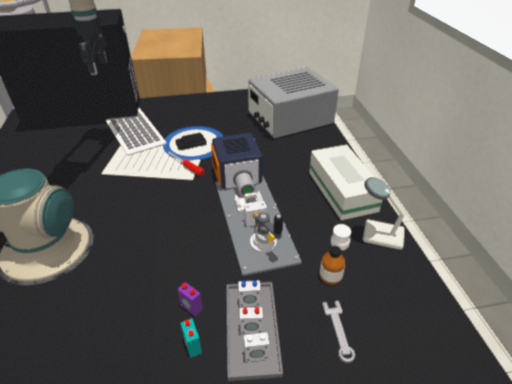

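Top view (800x600): the clamp runs along row 300, port at (325,303), saddle (352,302), crank axis (432,295), knob (468,279). Three candidates have red plugs: the aluminium cell at (560,338), the middle of the tray row; the purple one at (516,403); and the turquoise one at (567,405). Only the aluminium one on the tray fits. I'll confirm it in a crop and compute rough positions.

Run:
```python
from h import *
f,K,M=load('t0'); s=.64
for n,u,v,z in [('red',560,338,.07),('blue',523,332,.07),('white',591,338,.07),('knob',469,278,.15),('axis',432,295,.11),('saddle',352,302,.036),('rigR1',474,261,.01),('rigR2',479,333,.01),('trayTL',499,305,.01),('trayTR',611,320,.01),('trayBL',494,357,.01),('trayBR',606,372,.01)]:
    print(n,np.round(px(K,M,u*s,v*s,z),4))
print(M[:3,:3].T@-M[:3,3])
a=cv2.resize(f[185:270,300:400],None,fx=4,fy=4,interpolation=cv2.INTER_CUBIC)
b=cv2.resize(f[155:230,185:315],None,fx=4,fy=4,interpolation=cv2.INTER_CUBIC)
o=np.zeros((640,520,3),np.uint8);o[:340,:400]=a;o[340:640,:520]=b
o=o[:600];cv2.imwrite('pics/c1.png',o)
```

```text
red [ 0.4753 -0.3315  0.07  ]
blue [ 0.4854 -0.2639  0.07  ]
white [ 0.4761 -0.3882  0.07  ]
knob [ 0.5715 -0.1562  0.15  ]
axis [ 0.5461 -0.0943  0.11  ]
saddle [0.5405 0.0527 0.036 ]
rigR1 [ 0.6274 -0.1813  0.01  ]
rigR2 [ 0.4873 -0.1907  0.01  ]
trayTL [ 0.5419 -0.2294  0.01  ]
trayTR [ 0.5159 -0.4445  0.01  ]
trayBL [ 0.4418 -0.2192  0.01  ]
trayBR [ 0.4163 -0.4322  0.01  ]
[ 0.37794923 -0.02245865  1.36580763]
```

View pics/c1.png

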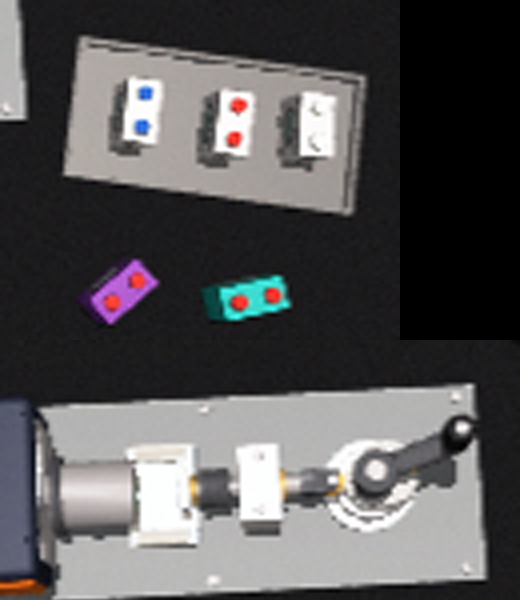

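Confirmed in the crop: the middle cell is aluminium with red plugs, at (235,120). The purple and turquoise bodies at (120,290) and (250,298) are off the tray.

```bash
cat >> h.py <<'E'
def nav(x,y,z,phi):
    s=manip.get_state(); q=s['ee_rot']; A=R.from_quat([q[1],q[2],q[3],q[0]]).as_matrix()
    cur=np.arctan2(A[1,1],A[0,1]); d=A.T@(np.array([x,y,z])-s['position'])
    t=(cur-phi+np.pi)%(2*np.pi)-np.pi
    print('t',round(s['clock'],2),'pos',np.round(s['position'],4),'phi',round(cur,4),'tilt',np.round(A[:2,2],4),'F',np.round(s['contact_force'],2),'w',round(s['width'],4))
    print('MOVE',np.round(d/.5,4),round(t/np.pi,4))
E
python3 -c "
from h import *
nav(.45,-.33,.245,-.11)
print(np.round(get_image('wrist')['T_tool_cam'],3))"
```

```text
t 0.15 pos [0.132  0.5593 0.2447] phi 1.339 tilt [-0.0005 -0.0013] F [ 0.05 -0.23  0.82] w 0.0856
MOVE [-1.0276e+00 -1.5848e+00  1.3000e-03] 0.4612
[[-0.    -0.954 -0.3    0.076]
 [ 1.    -0.     0.     0.   ]
 [-0.    -0.3    0.954 -0.129]
 [ 0.     0.     0.     1.   ]]
```

Request:
step_arm:
  moves: [-0.6, -0.95, -0.05, 0.46, -1, -0.6, -0.95, -0.05, 0.46, -1, -0.6, -0.95, -0.05, 0.46, -1, -0.6, -0.95, -0.05, 0.46, -1, -0.6, -0.95, -0.05, 0.46, -1]
  force: 30

```text
clock: 0.7
position: [0.2135, 0.3216, 0.2564]
ee_rot: [0.0, 0.474, 0.881, 0.0]
contact_force: [1.9, -0.3, -0.1]
width: 0.0854
```

```bash
python3 -c "
from h import *
nav(.45,-.33,.245,-.11)"
```

```text
t 0.7 pos [0.2135 0.3216 0.2564] phi 0.584 tilt [ 0.0005 -0.0001] F [ 1.89 -0.32 -0.14] w 0.0854
MOVE [-1.348  -0.324   0.0231] 0.2209
```

Request:
step_arm:
  moves: [-0.95, -0.23, 0, 0.22, -1, -0.95, -0.23, 0, 0.22, -1, -0.95, -0.23, 0, 0.22, -1, -0.95, -0.23, 0, 0.22, -1, -0.95, -0.23, 0, 0.22, -1]

```text
clock: 1.2
position: [0.2994, 0.087, 0.2567]
ee_rot: [0.0, 0.744, 0.669, 0.001]
contact_force: [0.6, 0.5, -0.6]
width: 0.0854
```

```bash
python3 -c "
from h import *
nav(.45,-.33,.245,-.11)"
```

```text
t 1.2 pos [0.2994 0.087  0.2567] phi -0.1064 tilt [0.0017 0.0004] F [ 0.55  0.49 -0.55] w 0.0854
MOVE [-0.7973  0.3879  0.0235] 0.0012
```

Request:
step_arm:
  moves: [-0.8, 0.388, 0.02, 0, -1, -0.8, 0.388, 0.02, 0, -1, -0.8, 0.388, 0.02, 0, -1, -0.8, 0.388, 0.02, 0, -1, -0.8, 0.388, 0.02, 0, -1]

```text
clock: 1.7
position: [0.3851, -0.1483, 0.2508]
ee_rot: [0.0, 0.743, 0.67, 0.0]
contact_force: [0.6, 1.4, 0.1]
width: 0.0856
```

```bash
python3 -c "
from h import *
nav(.45,-.33,.245,-.11)"
```

```text
t 1.7 pos [ 0.3851 -0.1483  0.2508] phi -0.1035 tilt [0.0007 0.0002] F [0.64 1.36 0.1 ] w 0.0856
MOVE [-0.3481  0.1666  0.0116] 0.0021
```

Request:
step_arm:
  moves: [-0.35, 0.21, 0.01, 0, -1, -0.35, 0.21, 0.01, 0, -1, -0.35, 0.21, 0.01, 0, -1, -0.35, 0.21, 0.01, 0, -1, -0.35, 0.21, 0.01, 0, -1]

```text
clock: 2.2
position: [0.4737, -0.3366, 0.2442]
ee_rot: [0.001, 0.743, 0.669, -0.001]
contact_force: [-1.0, -0.1, -1.2]
width: 0.0852
```

```bash
python3 -c "
from h import *
nav(.475,-.33,.245,-.11)
save('wrist','w1')"
```

```text
t 2.2 pos [ 0.4737 -0.3366  0.2442] phi -0.1055 tilt [ 0.0008 -0.0026] F [-1.04 -0.1  -1.25] w 0.0852
MOVE [ 0.0134  0.0011 -0.0017] 0.0014
```

View pics/w1.png

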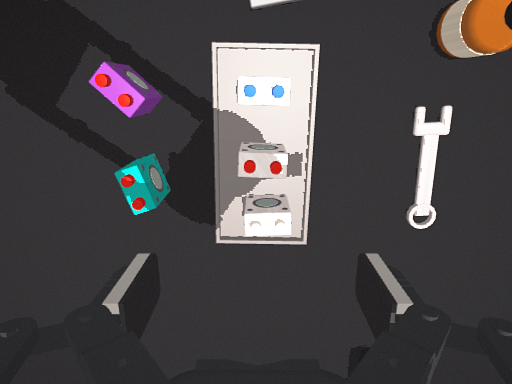

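Wrist view: the red-plugged aluminium cell is in the middle, with plugs at (250,167) and (276,168); blue is above it and white below. The purple and turquoise cells are outside the tray. Next I measure the plug centroids.

```bash
cat >> h.py <<'E'
def reds(f,roi):
    x0,y0,x1,y1=roi; h=cv2.cvtColor(f,cv2.COLOR_BGR2HSV)
    m=((h[...,0]<8)|(h[...,0]>172))&(h[...,1]>130)&(h[...,2]>70); k=np.zeros_like(m); k[y0:y1,x0:x1]=m[y0:y1,x0:x1]
    n,l,st,c=cv2.connectedComponentsWithStats(k.astype(np.uint8)); return [(c[i],st[i,4]) for i in range(1,n) if st[i,4]>15]
E
python3 - <<'E'
from h import *
f,K,M=save('wrist','w2')
r=reds(f,(225,140,300,190)); P=[px(K,M,*c,.073) for c,a in r]
for (c,a),p in zip(r,P): print(np.round(c,1),a,np.round(p,4))
print('mid',(P[0]+P[1])/2, np.arctan2(*(P[1]-P[0])[[1,0]]))
# tray corners in w1
for u,v in [(213,44),(319,45),(217,243),(306,243)]: print(np.round(px(K,M,u,v,.012),4))
f,K,M=load('t0')
r=reds(f,(345,200,375,230)); P=[px(K,M,*c,.075) for c,a in r]; print('top',P)
E
```

```text
[251.1 169.1] 117 [ 0.4682 -0.329   0.073 ]
[277.1 170.2] 116 [ 0.4916 -0.3325  0.073 ]
mid [ 0.47988268 -0.33071444  0.073     ] -0.14856217189555426
[ 0.4422 -0.2143  0.012 ]
[ 0.5457 -0.2261  0.012 ]
[ 0.416  -0.4275  0.012 ]
[ 0.5197 -0.4385  0.012 ]
top []
```

Request:
step_arm:
  moves: [0.013, 0.012, 0.19, 0.01, -1, 0.013, 0.012, 0.19, 0.01, -1, 0.013, 0.012, 0.19, 0.01, -1, 0.013, 0.012, 0.19, 0.01, -1]

```text
clock: 2.7
position: [0.4779, -0.3238, 0.1514]
ee_rot: [-0.001, 0.752, 0.659, -0.0]
contact_force: [0.3, 0.6, 1.3]
width: 0.0853
```

Run:
```python
from h import *
f,K,M=save('wrist','w3')
r=reds(f,(150,80,370,280)); P=[px(K,M,*c,.073) for c,a in r]
for (c,a),p in zip(r,P): print(np.round(c,1),a,np.round(p,4))
m=(P[0]+P[1])/2;d=P[1]-P[0];ph=np.arctan2(d[1],d[0]);print('mid',m,ph,np.hypot(*d[:2]))
nav(m[0],m[1],.043,ph)
```

```text
[242.7 218.1] 247 [ 0.4683 -0.3285  0.073 ]
[278.7 218.7] 247 [ 0.4916 -0.332   0.073 ]
mid [ 0.47994158 -0.3302548   0.073     ] -0.14763888379459564 0.023629570922238358
t 2.75 pos [ 0.479  -0.325   0.1529] phi -0.1326 tilt [ 0.0022 -0.0018] F [ 1.16 -1.52  0.27] w 0.0853
MOVE [-0.0098  0.0028  0.2199] 0.0048
```

View pics/w3.png

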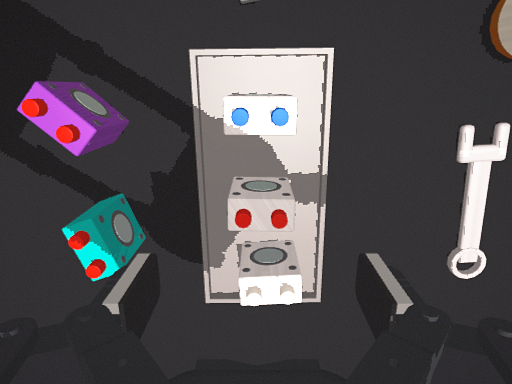

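Plugs at (243,218) and (279,219), angle about -0.148, agreeing with the first measurement. I go down and grip.

Request:
step_arm:
  moves: [-0.01, 0.003, 0.1, 0.005, -1, -0.01, 0.003, 0.17, 0.005, -1, -0.01, 0.003, 0.22, 0.005, -1, -0.01, 0.003, 0.22, 0.005, -1]
  force: 40

```text
clock: 3.15
position: [0.4786, -0.3297, 0.0404]
ee_rot: [-0.001, 0.758, 0.652, -0.0]
contact_force: [-0.6, -0.2, 0.5]
width: 0.0849
```

```bash
python3 -c "
from h import *
nav(.480,-.3305,.043,-.1476)"
```

```text
t 3.15 pos [ 0.4786 -0.3297  0.0404] phi -0.1492 tilt [-0.0017  0.0015] F [-0.61 -0.17  0.47] w 0.0849
MOVE [-0.0012  0.003  -0.0053] -0.0005
```

Request:
step_arm:
  moves: [-0.001, 0.002, -0.005, 0, 0.2, -0.001, 0.002, -0.005, 0, 0.2, -0.001, 0.002, -0.005, 0, 0.4, -0.001, 0.002, -0.005, 0, 0.6, -0.001, 0.002, -0.005, 0, 0.6]

```text
clock: 3.65
position: [0.4813, -0.332, 0.0461]
ee_rot: [0.002, 0.758, 0.653, 0.0]
contact_force: [-0.5, 0.0, 4.9]
width: 0.0458
```

```bash
python3 -c "
from h import *
nav(.480,-.3305,.16,-.1476)"
```

```text
t 3.65 pos [ 0.4813 -0.332   0.0461] phi -0.149 tilt [ 0.0035 -0.0034] F [-0.47  0.01  4.91] w 0.0458
MOVE [ 0.002  -0.0021 -0.2278] -0.0005
```

Request:
step_arm:
  moves: [0, 0, -0.04, 0, 0.6, 0, 0, -0.14, 0, 0.6, 0, 0, -0.24, 0, 0.6, 0, 0, -0.34, 0, 0.6, 0, 0, -0.42, 0, 0.6]

```text
clock: 4.15
position: [0.4803, -0.331, 0.2577]
ee_rot: [0.002, 0.758, 0.652, 0.0]
contact_force: [0.8, -0.1, -2.3]
width: 0.0452
```

```bash
python3 -c "
from h import *
nav(.540,.04,.26,.067)"
```

```text
t 4.15 pos [ 0.4803 -0.331   0.2577] phi -0.1492 tilt [ 0.0036 -0.003 ] F [ 0.85 -0.07 -2.31] w 0.0452
MOVE [ 0.7514  0.0078 -0.0064] -0.0688
```

Request:
step_arm:
  moves: [0.06, 0, 0, -0.01, 0.6, 0.15, 0, 0, -0.03, 0.6, 0.24, 0.002, 0, -0.045, 0.6, 0.33, 0.004, -0.005, -0.06, 0.6, 0.4, 0.005, -0.006, -0.069, 0.6]

```text
clock: 4.65
position: [0.5121, -0.1309, 0.2576]
ee_rot: [0.001, 0.682, 0.731, 0.001]
contact_force: [0.6, 0.4, -2.3]
width: 0.0455
```

```bash
python3 -c "
from h import *
nav(.540,.04,.26,.067)"
```

```text
t 4.65 pos [ 0.5121 -0.1309  0.2576] phi 0.0696 tilt [0.002  0.0003] F [ 0.59  0.38 -2.28] w 0.0455
MOVE [ 0.337   0.0794 -0.0045] 0.0008
```

Request:
step_arm:
  moves: [0.09, 0.02, 0, 0, 0.6, 0.18, 0.04, 0, 0, 0.6, 0.26, 0.06, -0.004, 0, 0.6, 0.33, 0.079, -0.004, 0, 0.6, 0.337, 0.079, -0.004, 0, 0.6]

```text
clock: 5.15
position: [0.5406, 0.0416, 0.2593]
ee_rot: [-0.0, 0.681, 0.732, 0.002]
contact_force: [0.7, 0.1, -2.5]
width: 0.0454
```

```bash
python3 -c "
from h import *
nav(.540,.04,.26,.067)
f,K,M=save('wrist','w4')
cv2.imwrite('pics/w4b.png',cv2.resize(f,(800,600),interpolation=cv2.INTER_CUBIC))"
```

```text
t 5.15 pos [0.5406 0.0416 0.2593] phi 0.0721 tilt [0.0022 0.0026] F [ 0.69  0.06 -2.47] w 0.0454
MOVE [-0.003  -0.0014 -0.0013] 0.0016
```

View pics/w4b.png

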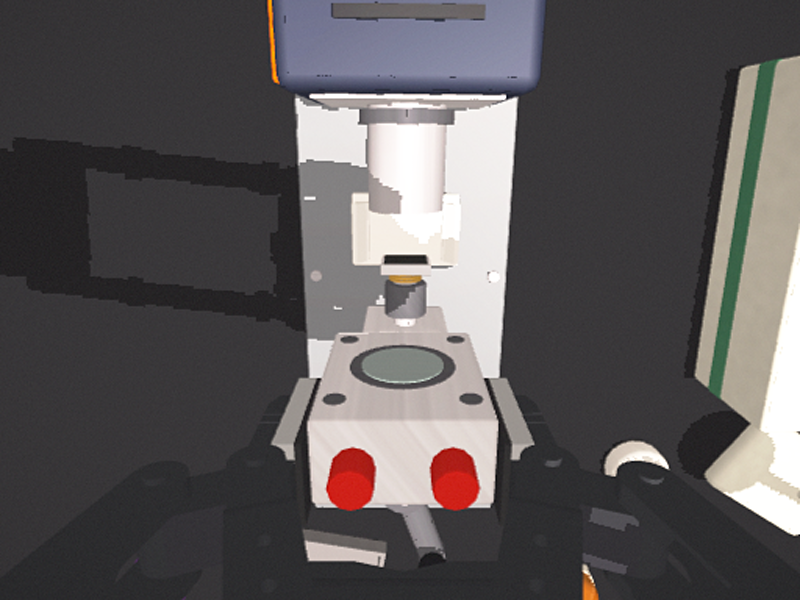

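The saddle shows at (405,230): cheeks at columns 352-461, the port snout's end at row 213, the pusher plate at rows 255-275. The cell is straight in the jaws.

Run:
```python
from h import *
f,K,M=load('w4'); s=.64
P=lambda u,v,z: px(K,M,u*s,v*s,z)[:2].round(4)
print('port face top',P(406,213,.072),'snout L/R mid z.048',P(367,180,.048),P(446,180,.048))
print('cheek corners', P(353,195,.036),P(461,195,.036),P(353,265,.036),P(460,265,.036))
print('pusher top front', P(382,265,.060),P(431,265,.060), 'z.068',P(406,265,.068))
print('pusher', P(406,255,.02),P(406,255,.03))
print('rig R edge',P(518,97,.01),P(503,375,.01),'L',P(295,97,.01),P(307,375,.01))
f,K,M=load('t0')
print('top-view rig corners',[px(K,M,a*s,b*s,.01)[:2].round(4) for a,b in [(474,261),(479,333)]])
b=cv2.resize(f[155:230,185:315],None,fx=4,fy=4)
for n,(a,c,z) in dict(cheekTL=(128,447,.036),TR=(198,444,.036),BL=(133,545,.036),BR=(198,543,.036),portT=(132,488,.072)).items():
    print(n,px(K,M,185+a/4,155+(c-340)/4,z)[:2].round(4))
```

```text
port face top [0.5419 0.0741] snout L/R mid z.048 [0.5164 0.0896] [0.566  0.0932]
cheek corners [0.5071 0.0784] [0.5778 0.0834] [0.5092 0.0313] [0.582  0.0365]
pusher top front [0.5294 0.0385] [0.5605 0.0407] z.068 [0.5444 0.0415]
pusher [0.5452 0.0373] [0.5449 0.0395]
rig R edge [0.6122 0.1479] [ 0.6283 -0.055 ] L [0.4635 0.1372] [ 0.4753 -0.0658]
top-view rig corners [array([ 0.6274, -0.1813]), array([ 0.4873, -0.1907])]
cheekTL [0.5746 0.078 ]
TR [0.5776 0.0261]
BL [0.5017 0.0726]
BR [0.5039 0.0248]
portT [0.5395 0.0717]
```

Run:
```python
from h import *
f,K,M=load('w4'); s=.64
zt=.2593+.029
r=reds(f,(180,270,320,340)); P=[px(K,M,*c,zt-.003) for c,a in r]; print(r,[p.round(4) for p in P])
c=lambda u,v:px(K,M,u*s,v*s,zt-.010)[:2]
C=[c(309,421),c(495,418),c(496,503),c(312,505)]; print(np.round(C,4),np.mean(C,0), 'ang',np.arctan2(*(C[1]-C[0])[::-1]))
f2,K2,M2=load('t0')
for (a,b),(e,g) in [((540,90),(303,266)),((282,90),(309,338))]:
    X=cv2.triangulatePoints(K@M[:3],K2@M2[:3],np.array([a*s,b*s]),np.array([e*s,g*s])); print('box corner',(X[:3]/X[3]).ravel().round(3))
nav(.5436,.0573,.16,.07)
```

```text
[(array([224.41129032, 306.55947581]), np.int32(992)), (array([290.31313131, 306.46464646]), np.int32(990))] [array([0.5294, 0.0425, 0.2853]), array([0.5528, 0.0441, 0.2853])]
[[0.5186 0.0525]
 [0.5619 0.0564]
 [0.5651 0.0329]
 [0.5198 0.0292]] [0.54135406 0.04274479] ang 0.08809407992629713
box corner [0.59  0.136 0.153]
box corner [0.468 0.132 0.069]
t 5.2 pos [0.5401 0.0399 0.2591] phi 0.0714 tilt [0.0012 0.0008] F [ 0.95 -0.57 -1.83] w 0.0455
MOVE [0.0341 0.0092 0.1983] 0.0004
```

Request:
step_arm:
  moves: [0.032, 0.007, 0.05, 0, 0.6, 0.032, 0.007, 0.1, 0, 0.6, 0.032, 0.007, 0.12, 0, 0.6, 0.032, 0.007, 0.12, 0, 0.6]

```text
clock: 5.6
position: [0.5415, 0.0525, 0.1972]
ee_rot: [-0.001, 0.683, 0.73, -0.001]
contact_force: [0.8, -0.1, -2.5]
width: 0.0457
```

```bash
python3 -c "
from h import *
nav(.5430,.056,.20,.07)
f,K,M=save('wrist','w5'); nav(.5430,.056,.20,.07)
cv2.imwrite('pics/w5b.png',cv2.resize(f[60:360,110:410],(600,600),interpolation=cv2.INTER_CUBIC))"
```

```text
t 5.6 pos [0.5415 0.0525 0.1972] phi 0.0665 tilt [-0.0033 -0.0005] F [ 0.75 -0.15 -2.48] w 0.0457
MOVE [ 0.0067  0.0034 -0.0056] -0.0011
t 5.65 pos [0.5425 0.0526 0.1984] phi 0.0664 tilt [-0.0005 -0.0004] F [ 0.81 -0.9  -1.47] w 0.0454
MOVE [ 0.0067  0.0014 -0.0031] -0.0012
```

View pics/w5b.png

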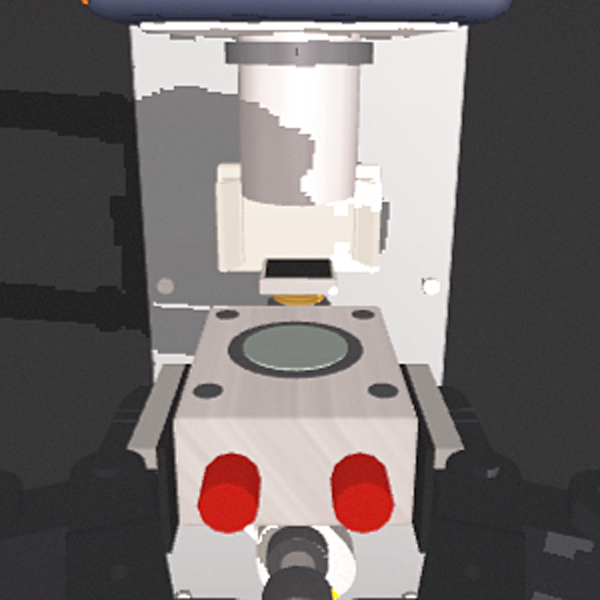

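Run:
```python
from h import *
f,K,M=load('w5')
P=lambda u,v,z: px(K,M,110+u/2,60+v/2,z)[:2].round(4)
print('port',P(299,205,.072),'snout',P(240,150,.048),P(359,150,.048))
print('cheeks',P(217,165,.036),P(382,165,.036),P(218,270,.036),P(382,270,.036))
print('pusher',P(262,276,.064),P(334,276,.064),P(299,260,.024))
print('rig R',P(467,30,.01),P(445,380,.01),'L',P(131,30,.01),P(155,380,.01))
zt=.198+.029
r=reds(f,(180,270,320,340));print('plugs',[px(K,M,*c,zt-.003).round(4) for c,a in r])
C=[P(177,418,zt-.01),P(417,417,zt-.01),P(416,522,zt-.01),P(175,526,zt-.01)];print(C,np.mean(C,0))
```

```text
port [0.5422 0.0733] snout [0.517  0.0893] [0.5655 0.0925]
cheeks [0.5066 0.0806] [0.5772 0.0853] [0.5086 0.0333] [0.5821 0.0382]
pusher [0.5293 0.0412] [0.5586 0.0431] [0.5449 0.0367]
rig R [0.6118 0.1431] [ 0.6248 -0.0271] L [0.4641 0.1333] [ 0.4754 -0.0372]
plugs [array([0.5305, 0.0542, 0.224 ]), array([0.5537, 0.0558, 0.224 ])]
[array([0.5201, 0.0643]), array([0.5635, 0.0675]), array([0.566, 0.045]), array([0.52  , 0.0409])] [0.5424   0.054425]
```

Request:
step_arm:
  moves: [0.005, 0.003, 0, -0.001, 0.6, 0.005, 0.003, 0.08, -0.001, 0.6, 0.005, 0.003, 0.16, -0.001, 0.6, 0.005, 0.003, 0.22, -0.001, 0.6, 0.005, 0.003, 0.245, -0.001, 0.6]

```text
clock: 6.15
position: [0.5432, 0.056, 0.0743]
ee_rot: [-0.001, 0.682, 0.732, -0.001]
contact_force: [-0.4, -0.0, -2.4]
width: 0.0452
```

```bash
python3 -c "
from h import *
nav(.5433,.055,.061,.07)
s=save('side','s1'); nav(.5433,.055,.061,.07)"
```

```text
t 6.15 pos [0.5432 0.056  0.0743] phi 0.0703 tilt [-0.0027  0.0001] F [-0.38 -0.04 -2.36] w 0.0452
MOVE [-0.0019  0.0002  0.0265] 0.0001
t 6.2 pos [0.5429 0.056  0.0735] phi 0.0703 tilt [-0.0039  0.0002] F [-1.18  0.36 -3.01] w 0.0454
MOVE [-0.0021  0.0007  0.025 ] 0.0001
```

Free of contact. I lower it slowly.

Request:
step_arm:
  moves: [0, 0, 0.006, 0, 0.6, 0, 0, 0.012, 0, 0.6, 0, 0, 0.016, 0, 0.6, 0, 0, 0.02, 0, 0.6, 0, 0, 0.02, 0, 0.6]

```text
clock: 6.7
position: [0.5456, 0.0561, 0.0697]
ee_rot: [0.002, 0.682, 0.732, 0.002]
contact_force: [-3.8, -0.7, 14.4]
width: 0.0455
```

Request:
step_arm:
  moves: [0, 0, 0.002, 0, 0.6, 0, 0, 0.004, 0, 0.6, 0, 0, 0.004, 0, 0.6]

```text
clock: 7.0
position: [0.5456, 0.0562, 0.0695]
ee_rot: [0.002, 0.682, 0.732, 0.002]
contact_force: [-8.3, -0.5, 26.0]
width: 0.0452
```

Contact about 9 mm too high, with a -x push: the cell sits on the +x flare. I lift a little and shift toward -x.

Request:
step_arm:
  moves: [0, 0, -0.012, 0, 0.6, 0, 0, -0.012, 0, 0.6, 0, -0.003, -0.012, 0, 0.6, 0, -0.003, -0.012, 0, 0.6]

```text
clock: 7.4
position: [0.5419, 0.0561, 0.0693]
ee_rot: [-0.001, 0.682, 0.732, -0.0]
contact_force: [-0.5, 0.8, -2.8]
width: 0.0456
```

```bash
python3 -c "
from h import *
nav(.5433,.055,.061,.07)
f,K,M=save('wrist','w6'); nav(.5433,.055,.061,.07)
cv2.imwrite('pics/w6b.png',cv2.resize(f[60:360,110:410],(600,600),interpolation=cv2.INTER_CUBIC))"
```

```text
t 7.4 pos [0.5419 0.0561 0.0693] phi 0.0706 tilt [-0.0013  0.0001] F [-0.5   0.77 -2.78] w 0.0456
MOVE [-0.0024  0.0027  0.0165] 0.0002
t 7.45 pos [0.542  0.0561 0.0692] phi 0.0706 tilt [-0.0014  0.0001] F [-0.27 -0.02 -2.23] w 0.0452
MOVE [-0.0024  0.0025  0.0163] 0.0002
```

View pics/w6b.png

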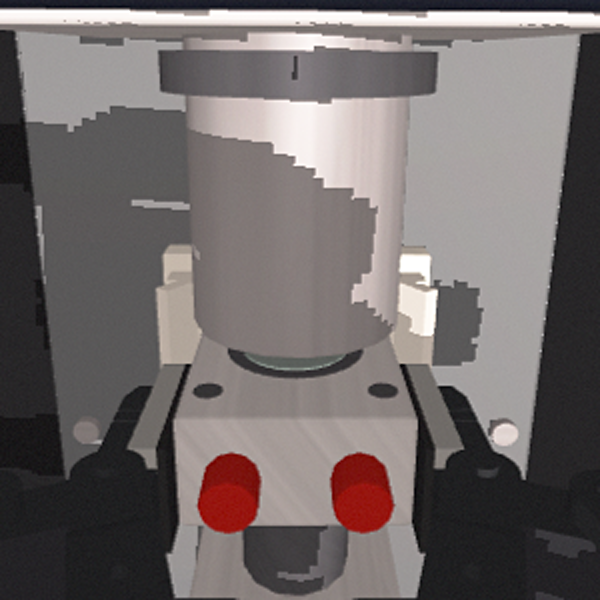

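Run:
```python
from h import *
f,K,M=load('w6')
P=lambda u,v,z: px(K,M,110+u/2,60+v/2,z)[:2].round(4)
print('port',P(296,352,.072),'snout',P(189,250,.048),P(406,250,.048))
print('cheeks',P(157,290,.036),P(436,290,.036),P(163,247,.036),P(431,250,.036))
zt=.0692+.029
r=reds(f,(180,270,320,340));p=[px(K,M,*c,zt-.003).round(4) for c,a in r];print('plugs',p,(p[0]+p[1])/2)
C=[P(177,418,zt-.01),P(417,417,zt-.01),P(416,522,zt-.01),P(175,526,zt-.01)];print(C,np.mean(C,0))
```

```text
port [0.5416 0.0745] snout [0.516  0.0874] [0.5659 0.0909]
cheeks [0.5064 0.0726] [0.577  0.0776] [0.5078 0.0841] [0.5744 0.088 ]
plugs [array([0.5308, 0.0571, 0.0952]), array([0.5541, 0.0588, 0.0952])] [0.54245 0.05795 0.0952 ]
[array([0.5202, 0.0673]), array([0.564 , 0.0706]), array([0.5666, 0.0479]), array([0.5203, 0.0437])] [0.542775 0.057375]
```

Request:
step_arm:
  moves: [0, 0.001, 0.004, 0, 0.6, 0, 0.001, 0.008, 0, 0.6, 0, 0.001, 0.011, 0, 0.6, 0, 0.001, 0.011, 0, 0.6]

```text
clock: 7.85
position: [0.5427, 0.0561, 0.0637]
ee_rot: [-0.0, 0.682, 0.732, -0.0]
contact_force: [0.0, -0.6, -1.8]
width: 0.0453
```

```bash
python3 -c "
from h import *
nav(.5433,.055,.061,.07)"
```

```text
t 7.85 pos [0.5427 0.0561 0.0637] phi 0.0706 tilt [-0.001   0.0001] F [ 0.05 -0.61 -1.77] w 0.0453
MOVE [-0.0024  0.001   0.0055] 0.0002
```

Past the edge, no contact. I keep lowering in small steps.

Request:
step_arm:
  moves: [0, 0, 0.002, 0, 0.6, 0, 0, 0.004, 0, 0.6, 0, 0, 0.004, 0, 0.6]

```text
clock: 8.15
position: [0.5431, 0.0561, 0.0623]
ee_rot: [0.0, 0.682, 0.732, 0.0]
contact_force: [-0.2, 0.3, -2.0]
width: 0.0456
```

Request:
step_arm:
  moves: [0, 0, 0.002, 0, 0.6, 0, 0, 0.003, 0, 0.6, 0, 0, 0.003, 0, 0.6]

```text
clock: 8.45
position: [0.5431, 0.0561, 0.0621]
ee_rot: [0.0, 0.682, 0.732, 0.0]
contact_force: [-2.4, 0.7, 6.8]
width: 0.0455
```

Floor contact at z about 0.062, as expected, at 7 N. I release.

Request:
step_arm:
  moves: [0, 0, -0.001, 0, 0.5, 0, 0, -0.001, 0, 0.2, 0, 0, -0.001, 0, -0.2, 0, 0, -0.001, 0, -0.6, 0, 0, -0.001, 0, -0.6]

```text
clock: 8.95
position: [0.5431, 0.0561, 0.0611]
ee_rot: [0.0, 0.682, 0.732, 0.0]
contact_force: [0.2, -0.9, -0.4]
width: 0.0685
```

Request:
step_arm:
  moves: [0, 0, -0.03, 0, -0.6, 0, 0, -0.1, 0, -0.6, 0, 0, -0.2, 0, -0.6, 0, 0, -0.28, 0, -0.6, 0, 0, -0.28, 0, -0.6]

```text
clock: 9.45
position: [0.547, 0.0561, 0.2073]
ee_rot: [0.005, 0.682, 0.732, 0.004]
contact_force: [0.5, 0.3, -0.0]
width: 0.0683
```

```bash
python3 -c "
from h import *
nav(.5433,.055,.2,.07)
f,K,M=save('wrist','w7')
r=reds(f,(150,80,370,330))
for z in(.087,):
  p=[px(K,M,*c,z).round(4) for c,a in r];print('plugs',r,p)
nav(.55,-.095,.3,.07)
g=save('side','s2')[0]
o=np.zeros((600,800,3),np.uint8); o[:,:400]=cv2.resize(f[60:360,156:356],(400,600),interpolation=cv2.INTER_CUBIC); o[:,400:]=cv2.resize(g[130:280,200:300],(400,600),interpolation=cv2.INTER_CUBIC)
cv2.imwrite('pics/c7.png',o)"
```

```text
t 9.45 pos [0.547  0.0561 0.2073] phi 0.0707 tilt [ 0.0129 -0.0002] F [ 0.53  0.32 -0.  ] w 0.0683
MOVE [-0.0017 -0.0077  0.0146] 0.0002
plugs [(array([234.63068182, 189.05681818]), np.int32(176)), (array([265.63793103, 188.90804598]), np.int32(174))] [array([0.5319, 0.056 , 0.087 ]), array([0.5556, 0.0577, 0.087 ])]
t 9.5 pos [0.545  0.0561 0.2043] phi 0.0707 tilt [ 0.0072 -0.0001] F [0.49 0.18 0.49] w 0.0681
MOVE [-0.3023 -0.0101 -0.1913] 0.0002
```

View pics/c7.png

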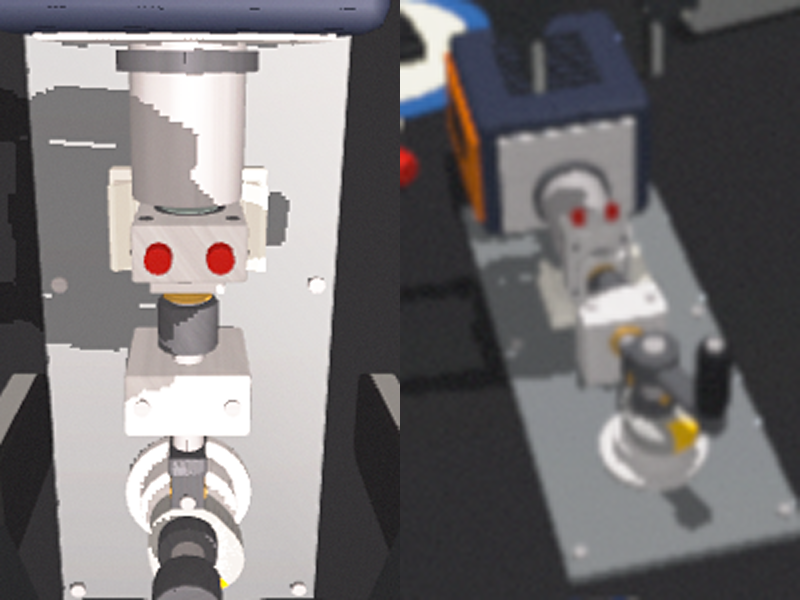

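The cell stands upright in the saddle (plugs at (157,258) and (220,258)) and is clear of the fingers. The yellow dwell mark shows on the cam's +x side in the side view (685,432). I move above the crank.

Request:
step_arm:
  moves: [-0.08, -0.003, -0.06, 0, -0.4, -0.16, -0.006, -0.1, 0, -0.4, -0.24, -0.009, -0.12, 0, -0.4, -0.3, -0.01, -0.13, 0, -0.4, -0.3, -0.01, -0.13, 0, -0.4]

```text
clock: 10.05
position: [0.5485, -0.0975, 0.2646]
ee_rot: [-0.0, 0.683, 0.73, -0.001]
contact_force: [-0.2, 0.3, -0.6]
width: 0.0597
```

```bash
cat >> h.py <<'E'
def yel(f,roi):
    x0,y0,x1,y1=roi; h=cv2.cvtColor(f,cv2.COLOR_BGR2HSV)
    m=(abs(h[...,0].astype(int)-27)<5)&(h[...,1]>160)&(h[...,2]>80); k=np.zeros_like(m); k[y0:y1,x0:x1]=m[y0:y1,x0:x1]
    n,l,st,c=cv2.connectedComponentsWithStats(k.astype(np.uint8)); return [(c[i].round(1),st[i]) for i in range(1,n) if st[i,4]>4]
E
python3 -c "
from h import *
f,K,M=save('wrist','w8'); nav(.55,-.095,.27,.07)
print(yel(f,(0,0,512,384)))
for n in('s2','t0'): print(n,yel(load(n)[0],(0,0,512,384)))
cv2.imwrite('pics/c8.png',cv2.resize(f[90:290,156:356],(600,600),interpolation=cv2.INTER_CUBIC))"
```

```text
t 10.1 pos [ 0.548  -0.0953  0.2642] phi 0.0674 tilt [-0.0034  0.0012] F [ 0.25  0.27 -1.2 ] w 0.0597
MOVE [ 0.0003  0.0041 -0.0116] -0.0008
[(array([253.1, 100.6]), array([252, 100,   4,   3,   7], dtype=int32)), (array([271.3, 100.7]), array([270, 100,   3,   3,   6], dtype=int32)), (array([278. , 190.6]), array([276, 188,   5,   6,  15], dtype=int32))]
s2 [(array([270.7, 237.6]), array([268, 236,   6,   5,  22], dtype=int32))]
t0 []
```

View pics/c8.png

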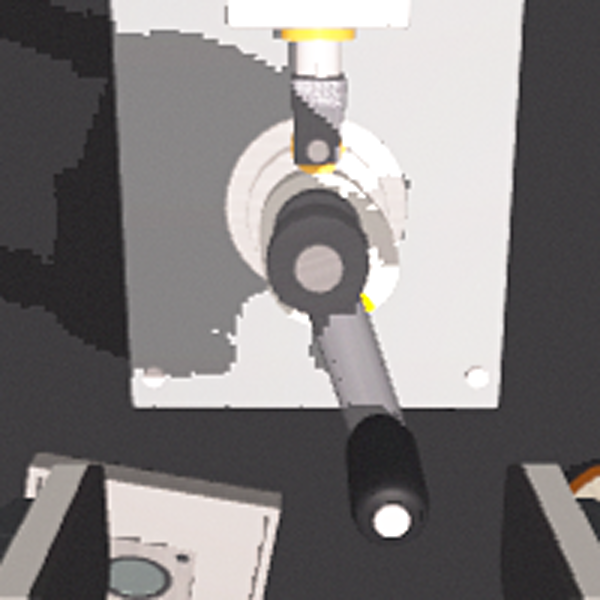

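Run:
```python
from h import *
f,K,M=load('w8'); P=lambda u,v,z: px(K,M,156+u/3,90+v/3,z).round(4)
f2,K2,M2=load('t0'); 
kn=P(392,520,.15); print('knob wrist',kn, 'top', [px(K2,M2,185+(a/4),155+(b-340)/4,.15).round(4) for a,b in [(461,430)]])
for z in (.1,.11,.12): print('hub',z,P(320,267,z),px(K2,M2,185+376/4,155+(470-340)/4,z).round(4))
print('roller pin',P(317,150,.055))
fs,Ks,Ms=load('s2')
for z in (.044,.048,.054): print('yel',z,P(367,301,z),px(Ks,Ms,270.7,237.6,z).round(4))
v=np.s_[150:215,200:312]
import sys
for u0,u1,w in [(115,135,0)]: pass
print('rig R', P(524,0,.01),P(500,405,.01),'L',P(107,0,.01),P(134,405,.01),'corner mid',(P(500,405,.01)+P(134,405,.01))/2)
```

```text
knob wrist [ 0.5766 -0.1557  0.15  ] top [array([ 0.5726, -0.1564,  0.15  ])]
hub 0.1 [ 0.554  -0.1003  0.1   ] [ 0.5512 -0.102   0.1   ]
hub 0.11 [ 0.5536 -0.0976  0.11  ] [ 0.5499 -0.1014  0.11  ]
hub 0.12 [ 0.5533 -0.0949  0.12  ] [ 0.5485 -0.1007  0.12  ]
roller pin [ 0.5516 -0.0724  0.055 ]
yel 0.044 [ 0.5736 -0.127   0.044 ] [ 0.5693 -0.1201  0.044 ]
yel 0.048 [ 0.5732 -0.1258  0.048 ] [ 0.5684 -0.1239  0.048 ]
yel 0.054 [ 0.5727 -0.124   0.054 ] [ 0.567  -0.1295  0.054 ]
rig R [ 0.6233 -0.0203  0.01  ] [ 0.6343 -0.178   0.01  ] L [ 0.4731 -0.0303  0.01  ] [ 0.4854 -0.1879  0.01  ] corner mid [ 0.55985 -0.18295  0.01   ]
```

Run:
```python
from h import *
A=np.array([.554,-.100])
fs,Ks,Ms=load('s2'); fw,Kw,Mw=load('w8')
for r in (.028,.032):
  for d in range(-110,-10,10):
    p=A+r*np.array([np.cos(np.radians(d)),np.sin(np.radians(d))])
    print(r,d,'side',[proj(Ks,Ms,[*p,z]).round(1).tolist() for z in(.044,.052)],'w',proj(Kw,Mw,[*p,.052]).round(1))
h=cv2.cvtColor(fs,cv2.COLOR_BGR2HSV)[230:246,258:282]
m=(abs(h[...,0].astype(int)-27)<8)&(h[...,1]>90)
for i,row in enumerate(m): print(230+i,''.join('#' if v else '.' for v in row))
print('side cam at',-Ms[:3,:3].T@Ms[:3,3])
```

```text
0.028 -110 side [[261.4, 240.8], [261.4, 238.5]] w [251.3 190.2]
0.028 -100 side [[263.4, 240.9], [263.4, 238.6]] w [255.6 191.6]
0.028 -90 side [[265.3, 240.7], [265.4, 238.5]] w [260.2 192.3]
0.028 -80 side [[267.2, 240.3], [267.3, 238.1]] w [264.8 192.2]
0.028 -70 side [[269.0, 239.7], [269.0, 237.5]] w [269.4 191.3]
0.028 -60 side [[270.5, 238.9], [270.6, 236.6]] w [273.7 189.7]
0.028 -50 side [[271.9, 237.8], [271.9, 235.6]] w [277.7 187.4]
0.028 -40 side [[272.9, 236.6], [273.0, 234.4]] w [281.3 184.5]
0.028 -30 side [[273.7, 235.3], [273.7, 233.1]] w [284.3 181. ]
0.028 -20 side [[274.1, 234.0], [274.1, 231.7]] w [286.6 177. ]
0.032 -110 side [[261.2, 242.0], [261.2, 239.7]] w [249.8 193.5]
0.032 -100 side [[263.4, 242.1], [263.4, 239.8]] w [254.8 195.1]
0.032 -90 side [[265.7, 241.9], [265.7, 239.7]] w [260.  195.9]
0.032 -80 side [[267.8, 241.4], [267.9, 239.2]] w [265.2 195.8]
0.032 -70 side [[269.9, 240.7], [269.9, 238.5]] w [270.4 194.8]
0.032 -60 side [[271.6, 239.7], [271.7, 237.5]] w [275.3 193. ]
0.032 -50 side [[273.2, 238.6], [273.2, 236.3]] w [279.9 190.4]
0.032 -40 side [[274.4, 237.2], [274.4, 235.0]] w [284. 187.]
0.032 -30 side [[275.2, 235.7], [275.3, 233.5]] w [287.4 183. ]
0.032 -20 side [[275.7, 234.2], [275.7, 231.9]] w [290.1 178.5]
230 ........................
231 ........................
232 ........................
233 ........................
234 ........................
235 ..........######........
236 .........########.......
237 .........########.......
238 ..........#######.......
239 ..........######........
240 ..........######........
241 ..........#####.........
242 ...........##...........
243 ........................
244 ........................
245 ........................
side cam at [ 0.40700287 -0.79263628  0.76483328]
```

The dwell mark spans about -80 to -47 deg around the axis at (0.554,-0.100), and the knob is at -69 deg. The target turn is about 3.56 rad clockwise, which puts the knob at about +87 deg. I take the knob.

```bash
python3 -c "
from h import *
nav(.5758,-.156,.18,.067)"
```

```text
t 10.1 pos [ 0.548  -0.0953  0.2642] phi 0.0674 tilt [-0.0034  0.0012] F [ 0.25  0.27 -1.2 ] w 0.0597
MOVE [-0.1252  0.0479  0.168 ] 0.0001
```

Request:
step_arm:
  moves: [-0.06, 0.024, 0.04, 0, -0.3, -0.125, 0.048, 0.1, 0, -0.3, -0.125, 0.048, 0.15, 0, -0.3, -0.125, 0.048, 0.15, 0, -0.3]

```text
clock: 10.5
position: [0.5738, -0.1525, 0.1855]
ee_rot: [-0.006, 0.682, 0.732, -0.002]
contact_force: [-0.4, -0.2, -0.0]
width: 0.0557
```

```bash
python3 -c "
from h import *
f,K,M=save('wrist','w9')
nav(.5758,-.156,.130,.067)
print(proj(K,M,[.576,-.156,.15]))
g=cv2.cvtColor(f,cv2.COLOR_BGR2GRAY)
cv2.imwrite('pics/c9.png',f[150:384,60:450])"
```

```text
t 10.55 pos [ 0.575  -0.1527  0.188 ] phi 0.0712 tilt [-0.0072  0.0038] F [-0.05  0.71  0.01] w 0.0558
MOVE [-0.0073  0.002   0.116 ] 0.0013
[260.43526444 243.97669686]
```

View pics/c9.png

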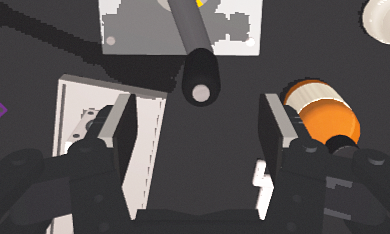

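Knob top at (261,244) in the full image, exactly where predicted. I go down and pinch.

Request:
step_arm:
  moves: [-0.007, 0.002, 0.05, 0, -0.3, -0.007, 0.002, 0.1, 0, -0.3, -0.007, 0.002, 0.114, 0, -0.1, -0.007, 0.002, 0.114, 0, 0.3, -0.007, 0.002, 0.114, 0, 0.6]

```text
clock: 11.05
position: [0.5788, -0.1574, 0.1357]
ee_rot: [0.001, 0.681, 0.732, 0.0]
contact_force: [-0.2, 1.7, -2.7]
width: 0.0205
```

Request:
step_arm:
  moves: [0, 0, 0, 0, 0.9, 0, 0, 0, 0, 1, 0, 0, 0, 0, 1]

```text
clock: 11.35
position: [0.5787, -0.1575, 0.1356]
ee_rot: [0.001, 0.682, 0.732, 0.001]
contact_force: [-1.2, 2.6, 4.8]
width: 0.0208
```

```bash
cat >> h.py <<'E'
AX=np.array([.554,-.100])
def circ(degs,ax=AX,r=.06):
    # rows: tool-frame shifts from current *nominal* pose
    s=manip.get_state(); q=s['ee_rot']; A=R.from_quat([q[1],q[2],q[3],q[0]]).as_matrix()
    p=s['position']; d=p[:2]-ax; F=s['contact_force']; a=np.arctan2(d[1],d[0])
    er=d/np.hypot(*d); et=np.array([-er[1],er[0]])
    print('t',round(s['clock'],2),'pos',p.round(4),'ang',round(np.degrees(a),1),'r',np.hypot(*d).round(4),'F rad/tan(ccw)/z',round(F[:2]@er,1),round(F[:2]@et,1),round(F[2],1),'w',round(s['width'],4))
    for g in degs:
        b=np.radians(g); t=np.array([*(ax+r*np.array([np.cos(b),np.sin(b)])),p[2]])
        print(g,np.round(A.T@(t-p)/.5,3)[:2])
E
python3 -c "
from h import *
circ([-78,-87,-96,-105,-114])"
```

```text
t 11.35 pos [ 0.5787 -0.1575  0.1356] ang -66.7 r 0.0626 F rad/tan(ccw)/z -2.9 -0.1 4.8 w 0.0208
-78 [-0.001 -0.025]
-87 [-0.002 -0.043]
-96 [-0.    -0.062]
-105 [ 0.005 -0.08 ]
-114 [ 0.012 -0.098]
```

```bash
python3 -c "
from h import *
circ([-72,-77,-82,-87,-92],np.array([.555,-.1015]))"
```

```text
t 11.35 pos [ 0.5787 -0.1575  0.1356] ang -67.0 r 0.0608 F rad/tan(ccw)/z -2.9 -0.1 4.8 w 0.0208
-72 [-0.001 -0.011]
-77 [-0.004 -0.021]
-82 [-0.005 -0.031]
-87 [-0.005 -0.042]
-92 [-0.004 -0.052]
```

Request:
step_arm:
  moves: [-0.001, -0.011, 0, 0, 1, -0.003, -0.021, 0, 0, 1, -0.004, -0.031, 0, 0, 1, -0.004, -0.042, 0, 0, 1, -0.003, -0.052, 0, 0, 1]

```text
clock: 11.85
position: [0.5534, -0.1632, 0.1357]
ee_rot: [0.003, 0.682, 0.732, -0.0]
contact_force: [0.8, -2.6, 6.0]
width: 0.0205
```

```bash
python3 -c "
from h import *
circ([-95,-100,-105,-110,-115,-120],np.array([.555,-.1015]))"
```

```text
t 11.85 pos [ 0.5534 -0.1632  0.1357] ang -91.5 r 0.0618 F rad/tan(ccw)/z 2.6 0.9 6.0 w 0.0205
-95 [ 0.004 -0.007]
-100 [ 0.007 -0.017]
-105 [ 0.01  -0.027]
-110 [ 0.013 -0.037]
-115 [ 0.018 -0.046]
-120 [ 0.024 -0.055]
```

Request:
step_arm:
  moves: [0.004, -0.01, 0, 0, 1, 0.008, -0.022, 0, 0, 1, 0.012, -0.034, 0, 0, 1, 0.017, -0.045, 0, 0, 1, 0.023, -0.055, 0, 0, 1]

```text
clock: 12.35
position: [0.5238, -0.1556, 0.1356]
ee_rot: [0.003, 0.681, 0.732, -0.002]
contact_force: [-2.9, -7.4, 7.2]
width: 0.0206
```

```bash
python3 -c "
from h import *
circ([-126,-132,-138,-144,-150],np.array([.555,-.1015]))"
```

```text
t 12.35 pos [ 0.5238 -0.1556  0.1356] ang -120.0 r 0.0625 F rad/tan(ccw)/z 7.8 1.2 7.2 w 0.0206
-126 [ 0.012 -0.007]
-132 [ 0.02  -0.017]
-138 [ 0.03  -0.025]
-144 [ 0.04  -0.032]
-150 [ 0.051 -0.038]
```

```bash
sed -i 's/^AX=.*/AX=np.array([.553,-.103])/' h.py; python3 -c "
from h import *
circ([-126,-132,-138,-144,-150])"
```

```text
t 12.35 pos [ 0.5238 -0.1556  0.1356] ang -119.0 r 0.0602 F rad/tan(ccw)/z 7.8 1.1 7.2 w 0.0206
-126 [ 0.009 -0.012]
-132 [ 0.018 -0.021]
-138 [ 0.027 -0.029]
-144 [ 0.037 -0.036]
-150 [ 0.048 -0.042]
```

Request:
step_arm:
  moves: [0.006, -0.014, -0.003, 0, 1, 0.015, -0.023, -0.003, 0, 1, 0.024, -0.031, -0.003, 0, 1, 0.034, -0.038, -0.003, 0, 1, 0.045, -0.044, -0.003, 0, 1]

```text
clock: 12.85
position: [0.4993, -0.1306, 0.1356]
ee_rot: [-0.001, 0.682, 0.732, -0.001]
contact_force: [-3.2, -1.9, 3.5]
width: 0.0208
```

```bash
python3 -c "
from h import *
circ([-156,-162,-168,-174,-180])"
```

```text
t 12.85 pos [ 0.4993 -0.1306  0.1356] ang -152.8 r 0.0604 F rad/tan(ccw)/z 3.7 0.2 3.5 w 0.0208
-156 [ 0.006 -0.002]
-162 [ 0.019 -0.005]
-168 [ 0.031 -0.008]
-174 [ 0.043 -0.009]
-180 [ 0.056 -0.009]
```

Request:
step_arm:
  moves: [0.007, -0.004, -0.002, 0, 1, 0.019, -0.007, -0.002, 0, 1, 0.031, -0.01, -0.002, 0, 1, 0.043, -0.011, -0.002, 0, 1, 0.056, -0.011, -0.002, 0, 1]

```text
clock: 13.35
position: [0.4926, -0.1024, 0.1358]
ee_rot: [-0.001, 0.682, 0.732, -0.0]
contact_force: [-0.8, -1.9, -11.3]
width: 0.0207
```

```bash
python3 -c "
from h import *
circ([-186,-192,-198,-204,-210])"
```

```text
t 13.35 pos [ 0.4926 -0.1024  0.1358] ang 179.4 r 0.0604 F rad/tan(ccw)/z 0.8 1.9 -11.3 w 0.0207
-186 [0.011 0.002]
-192 [0.023 0.005]
-198 [0.035 0.009]
-204 [0.047 0.015]
-210 [0.057 0.021]
```

Request:
step_arm:
  moves: [0.012, 0.001, 0.003, 0, 1, 0.024, 0.004, 0.003, 0, 1, 0.036, 0.008, 0.003, 0, 1, 0.048, 0.014, 0.003, 0, 1, 0.058, 0.02, 0.003, 0, 1]

```text
clock: 13.85
position: [0.501, -0.0728, 0.1357]
ee_rot: [-0.0, 0.682, 0.732, 0.0]
contact_force: [-5.0, 0.2, 1.8]
width: 0.0207
```

```bash
python3 -c "
from h import *
circ([-213,-218,-223,-228,-233])
f,K,M=save('wrist','w10')"
```

```text
t 13.85 pos [ 0.501  -0.0728  0.1357] ang 149.9 r 0.0601 F rad/tan(ccw)/z 4.4 2.3 1.8 w 0.0207
-213 [0.005 0.004]
-218 [0.013 0.01 ]
-223 [0.02  0.018]
-228 [0.027 0.026]
-233 [0.033 0.034]
```

Request:
step_arm:
  moves: [0.007, 0.003, 0, 0, 1, 0.015, 0.009, 0, 0, 1, 0.022, 0.017, 0, 0, 1, 0.029, 0.025, 0, 0, 1, 0.035, 0.033, 0, 0, 1]

```text
clock: 14.4
position: [0.5154, -0.0562, 0.1357]
ee_rot: [0.0, 0.681, 0.732, -0.002]
contact_force: [-7.8, -4.3, 5.1]
width: 0.0204
```

```bash
python3 -c "
from h import *
circ([-238,-243,-248,-253,-258])"
```

```text
t 14.4 pos [ 0.5154 -0.0562  0.1357] ang 128.8 r 0.06 F rad/tan(ccw)/z 1.5 8.8 5.1 w 0.0204
-238 [0.007 0.012]
-243 [0.012 0.022]
-248 [0.016 0.031]
-253 [0.018 0.041]
-258 [0.02  0.052]
```

Request:
step_arm:
  moves: [0.009, 0.015, 0.002, 0, 1, 0.014, 0.025, 0.002, 0, 1, 0.018, 0.034, 0.002, 0, 1, 0.02, 0.044, 0.002, 0, 1, 0.022, 0.055, 0.002, 0, 1]

```text
clock: 14.9
position: [0.5445, -0.0438, 0.1356]
ee_rot: [0.002, 0.682, 0.732, -0.0]
contact_force: [-4.3, -5.7, 5.2]
width: 0.0205
```

```bash
python3 -c "
from h import *
circ([-262,-266,-270,-274,-278])"
```

```text
t 14.9 pos [ 0.5445 -0.0438  0.1356] ang 98.2 r 0.0599 F rad/tan(ccw)/z -5.0 5.0 5.2 w 0.0205
-262 [0. 0.]
-266 [0.001 0.009]
-270 [0.    0.017]
-274 [-0.001  0.025]
-278 [-0.002  0.034]
```

Request:
step_arm:
  moves: [-0.001, 0.008, 0, 0, 1, -0.002, 0.014, 0, 0, 1, -0.002, 0.018, 0, 0, 1, -0.002, 0.018, 0, 0, 1, -0.002, 0.018, 0, 0, 1]

```text
clock: 15.4
position: [0.5545, -0.0434, 0.1357]
ee_rot: [0.003, 0.682, 0.732, 0.001]
contact_force: [-1.2, -2.2, 3.8]
width: 0.0207
```

```bash
python3 -c "
from h import *
circ([-270,-273,-276,-280])
f,K,M=save('side','s3'); print(yel(f,(240,200,300,260)))
f,K,M=save('wrist','w11'); print(yel(f,(0,0,512,384)))"
```

```text
t 15.4 pos [ 0.5545 -0.0434  0.1357] ang 88.6 r 0.0596 F rad/tan(ccw)/z -2.2 1.1 3.8 w 0.0207
-270 [ 0.001 -0.003]
-273 [0.    0.003]
-276 [-0.001  0.01 ]
-280 [-0.002  0.018]
[]
[(array([247.8,  69.9]), array([245,  69,   7,   2,   8], dtype=int32)), (array([249.,  74.]), array([247,  74,   5,   1,   5], dtype=int32))]
```

Tangential force fell from 8.8 to 1.1 N at 88.6 deg, so the follower is entering the dwell. I probe a little further to bracket it.

Request:
step_arm:
  moves: [0, 0.006, 0, 0, 1, -0.001, 0.011, 0, 0, 1, -0.001, 0.011, 0, 0, 1]

```text
clock: 15.8
position: [0.5595, -0.0437, 0.1356]
ee_rot: [0.002, 0.682, 0.732, 0.001]
contact_force: [-1.7, -3.9, 7.1]
width: 0.0207
```

```bash
python3 -c "
from h import *
circ([-280,-284])"
```

```text
t 15.8 pos [ 0.5595 -0.0437  0.1356] ang 83.7 r 0.0596 F rad/tan(ccw)/z -4.1 1.3 7.1 w 0.0207
-280 [-0.001  0.008]
-284 [-0.003  0.016]
```

Request:
step_arm:
  moves: [-0.001, 0.006, 0, 0, 1, -0.002, 0.01, 0, 0, 1, -0.002, 0.01, 0, 0, 1]

```text
clock: 16.1
position: [0.5644, -0.0445, 0.1356]
ee_rot: [0.002, 0.682, 0.732, 0.0]
contact_force: [-2.4, -4.2, 6.6]
width: 0.0209
```

```bash
python3 -c "
from h import *
circ([-280,-284])
f,K,M=save('wrist','w12'); cv2.imwrite('pics/c12.png',cv2.resize(f[0:384,150:350],(400,768))[:600])"
```

```text
t 16.1 pos [ 0.5644 -0.0445  0.1356] ang 79.0 r 0.0596 F rad/tan(ccw)/z -4.6 1.6 6.6 w 0.0209
-280 [ 0.001 -0.002]
-284 [-0.001  0.006]
```

Force steady at about 1.1-1.6 N (friction only) at 88.6, 83.7 and 79 deg: well inside the dwell. I unload the hand, then open slowly.

Request:
step_arm:
  moves: [-0.002, -0.001, -0.003, 0, 1, -0.002, -0.001, -0.003, 0, 1, -0.002, -0.001, -0.003, 0, 0.6, -0.002, -0.001, -0.003, 0, 0.4, -0.002, -0.001, -0.003, 0, 0.2]

```text
clock: 16.65
position: [0.5621, -0.0437, 0.1358]
ee_rot: [-0.0, 0.682, 0.732, 0.0]
contact_force: [0.1, 0.1, 0.5]
width: 0.0342
```

Request:
step_arm:
  moves: [0, 0, 0, 0, -0.1, 0, 0, 0, 0, -0.2, 0, 0, -0.04, 0, -0.2, 0, 0, -0.12, 0, -0.2, 0, 0, -0.2, 0, -0.2]

```text
clock: 17.15
position: [0.5615, -0.044, 0.2363]
ee_rot: [-0.001, 0.682, 0.732, -0.0]
contact_force: [0.1, -0.4, 0.2]
width: 0.0515
```

Request:
step_arm:
  moves: [-0.05, 0, -0.06, 0, -0.2, -0.1, 0, -0.08, 0, -0.2, -0.1, 0, -0.08, 0, -0.2, -0.1, 0, -0.08, 0, -0.2]

```text
clock: 17.55
position: [0.5654, -0.094, 0.2756]
ee_rot: [-0.0, 0.682, 0.731, 0.0]
contact_force: [1.2, -0.1, 0.1]
width: 0.0514
```

```bash
python3 -c "
from h import *
s=manip.get_state();print(s['clock'],s['position'].round(4),s['contact_force'].round(1),s['width'])
f,K,M=save('wrist','w13'); g,Kg,Mg=save('side','s4')
for a in (95,87,79,70): print(a,proj(K,M,[AX[0]+.06*np.cos(np.radians(a)),AX[1]+.06*np.sin(np.radians(a)),.15]).round(1))
r=[x for x in reds(f,(180,0,340,384))]; print(r)
o=np.zeros((600,800,3),np.uint8); o[:,:400]=cv2.resize(f[0:300,156:356],(400,600),interpolation=cv2.INTER_CUBIC); o[:,400:]=cv2.resize(g[130:280,200:300],(400,600),interpolation=cv2.INTER_CUBIC)
cv2.imwrite('pics/c13.png',o)"
```

```text
17.55 [ 0.5654 -0.094   0.2756] [ 1.2 -0.1  0.1] 0.051444836845661784
95 [237.2 121.1]
87 [248.6 121.7]
79 [259.7 123.9]
70 [271.6 128.2]
[]
```

View pics/c13.png

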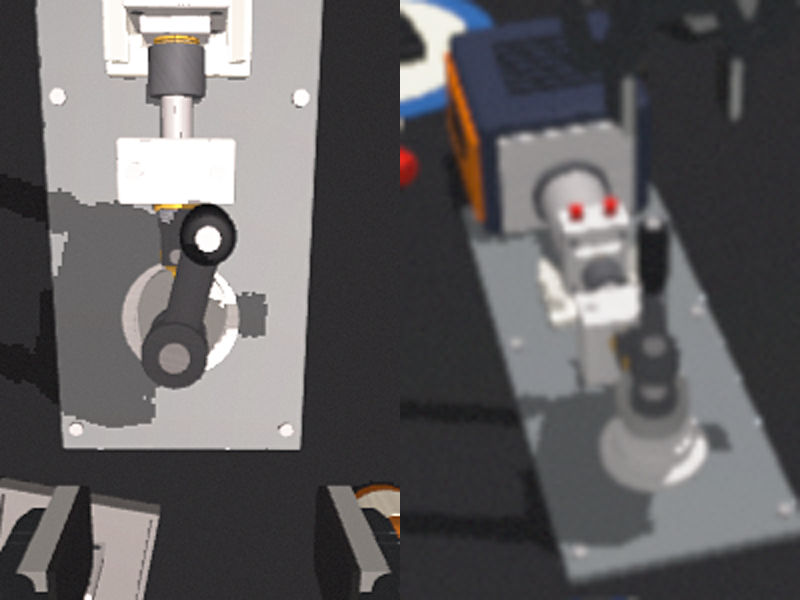

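The knob stayed at (260,119), which is 79 deg, after release. The spring coupling has moved toward the port, and the cell is upright against it. One quick rest check and then I hand in.

```bash
python3 -c "
from h import *
a=load('w13')[0]
for i in range(4): f,K,M=cam('wrist')
print('diff',cv2.absdiff(a,f)[80:200,220:300].mean())
s=manip.get_state();print(s['clock'],s['contact_force'].round(1))
print(job.sign_off())"
```

```text
diff 6.968263888888889
17.85 [ 0.7  0.5 -0.1]
the job is handed in; nothing more can be done
None
```

The red-plugged cell is in the saddle and pressed on the port, and the job is handed in. No verdict was reported.

- **Cell:** I took it from the middle of the tray. On the first try it caught on the +x flare of the saddle at about 26 N on the wrist. I lifted it, shifted it 1.5 mm and set it down on the floor at about 7 N. After release it stood upright near the middle of the saddle.
- **Crank:** I led the knob clockwise by about 3.7 rad. The resisting force at the knob peaked at 8.8 N on the slope. It then stayed at 1.1–1.6 N at 88.6, 83.7 and 79 degrees, so I let go at 79 degrees.
- **After release:** The last pictures show the knob still at about 79 degrees, the spring coupling moved towards the port, and the cell upright. The hand was clear, with readings near zero.

- **Disagreed:** My estimate of the dwell's middle from the yellow mark was 87 degrees; the force readings put it nearer 77. Both are within the 32-degree dwell.
- **Inconclusive:** The last image comparison for crank rest gave a mean difference of 7 grey levels. I took this to be the arm settling, but did not check it.
- **Not measured:** The force on the port itself, and whether the other cells and bench things stayed exactly in place. I felt no contact with any of them.

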